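Press the dial lens home under the radio's bezel lip

TASK

Pick the silvered glass dial lens off its rest, slide it endwise into the open end of the dial channel in the pink radio's face, and push it fully home under the bezel's far lip, against the spring clip, without forcing the glass. Finish while still holding it: keep your fingers pressing it home and do not let go, because the clip pushes it back out. Leave the two knobs, the test meter and the screwdriver where they are.

Things in the scene. Friction and masses are not known exactly. Their poses are not given: they have to be found in the camera images.
- lens: silvered glass dial lens, a loose slab 110 x 45 x 6 mm, about 75 g, silver with fine dark scale lines on top, the same either way round. Origin: centre of its underside; x along the 110 mm length, y across the width, z up. It starts flat on the rest, its x roughly along world +y
- rest: fixed felt-topped wooden block on the table, 84 (x) x 27 (y) x 24 mm high; the lens lies lengthwise on it, overhanging by about 9 mm at each long side and 13 mm at each end, so that fingers can go down beside the block. Origin: centre of its underside
- radio: pink radio case 230 (x) x 130 (y) mm on its back, face up 67.5 mm above the table, fixed in a wooden cradle 262 x 160 mm with fences up to 40 mm high. Origin: on the table under its middle; x, roughly world +y, is the way the lens goes in. The dial channel lies along x in the -y half of the face, open at the -x end; speaker grille at +x; two spindles 9 mm high beside the channel
- mouth (a point): on the floor and centreline of the channel at its open end, in the plane of the case's upright -x end wall, 59 mm above the table; axes as the radio's. The channel is 47 mm wide, 8.5 mm deep and 105 mm long, flaring to 57 mm wide over its first 14 mm. The space before the end wall is free from 28 mm above the table up
- lip (a point): on the channel's centreline at the near edge of the far lip, 1 mm above the face; axes as the radio's. The lip covers the last 18 mm of the channel. From it bright bezel strips 2 mm thick run back along both sides, overhanging the channel by 5 mm; they begin 22 mm in from the mouth, with turned-up ends. The lens runs between the channel floor and these strips
- home (a point): on the floor and centreline of the channel, 50 mm in from the mouth: the lens's origin lies here when the lens is fully home, its leading end against two solid stops at the channel's end and its outer end standing out 5 mm from the case's end wall, where a fingertip can press on it; axes as the radio's
- clip (a joint): spring clip, a brass leaf 24 mm wide between the stops, hidden under the far lip: travel in m, 0 free, growing as the lens pushes it in. The lens meets it 6 mm before home; it pushes back with 3 N at first and 7 N at home
- knob0: bystander: amber bakelite knob blank, 38 mm across, 19 mm high, 25 g, loose on the table. Origin: centre of its underside
- knob1: bystander: a second amber bakelite knob blank, the same as the first
- meter: bystander: test meter in a dark wooden case 150 x 180 x 85 mm with a round dial and toggle switches up to 110 mm above the table, loose, 1.9 kg. Origin: centre of its underside
- driver: bystander: screwdriver 160 mm long lying on the table. Origin: under the middle of it, x along its length
Mind the look-alikes: they are no part of the job. Of the things like the lens, leave any that is orange; of the rest the larger one is meant.

How it is judged:
By the outcome, as a careful person would: the job done as asked, in the order asked, and still so for the second after the job is handed in, while the arm keeps its last pose, push and grip.
It also fails if it takes over 54 s, if anything falls off the work surface, if the arm or the gripper's body presses on something with over 40 N, if the wrist force passes 120 N, or if a joint passes its speed limit or range.

ROBOT

A 6-joint arm with a two-finger parallel gripper is mounted at the origin on the work surface. World frame = base frame: x ahead of the robot, y to its left, z up, the work surface at z = 0. Lengths are in mm, angles in rad, forces in N, time in s.
With the tool pointing down it reaches from about 350 to 975 mm from the base axis. Payload 7.1 kg.
Tool frame: the origin (TCP) lies midway between the tips of the shut fingers; the grasp point (between the pads) lies 19 mm behind it (ctrl.grip_depth is the distance from the TCP to the grasp point, in mm); z points along the fingers, y is the line along which they close (so a half turn about z gives the same grasp; the last joint's range is limited). The gripper opens to 88 mm and grips with 3 to 60 N. Pads are 20 mm wide; open, the fingers measure 115 mm over their backs; the gripper's body (75 mm by 178 mm) begins 61 mm behind the grasp point.
Start: joints at [1.207, 0.423, 1.63, -0, 1.089, -0.019], TCP at [211.223, 588.209, 222.675] pointing down, gripper open.
Joint ranges: [-3, 3], [-0.9, 2.11], [0.09, 2.58], [-1.31, 4.45], [0.11, 2.69], [-2.54, 2.54]. Speed limits (rad/s): [2.39, 2.39, 3.01, 3.14, 3.14, 3.14].

INTERFACE

Orientations are given as a rotation vector (axis times angle).
In Python, from workcell import get_obs, vision, ctrl gives the robot as it stands.
- The arm moves only by the tool step_arm, never from a script. Its argument "plan" is a list of rows, each a list of 7 numbers: the opening, from -1 (shut) to 1 (fully open), then the shift along the tool's x, y, z as a fraction of full scale, then the turn, a rotation vector about the tool's x, y, z as a fraction of full scale. In form: [[fingers, dx, dy, dz, wx, wy, wz], ...]. A call has 1 to 20 rows; each row shifts and turns the commanded pose from where the row before left it, along the tool's axes as they then stand; what a row does not reach is not made up. Full scale, the value 1, is 50 mm for a shift and 0.12 rad for a turn. A row lasts 1/8 s, in which the tool goes at most 62.5 mm and 10.7 degrees, less where a joint would pass 70% of its speed; a pose out of reach is approached as far as the arm can. A call with a number of a shift or a turn outside -1 to 1 is refused whole. A call with a gripper value outside its range is refused whole. The fingers move at their own pace and stop on an object; the grip force is fixed at half the most. Time passes only in rows, so rows that do not move let the fingers close. It gives the time, the measured TCP pose, the force, the opening and the grip force at its end, in the units of the state.
- get_obs(): the state, without advancing time (a new reading comes with each control period).
- vision.get_image(name): name is "scene" or "side" or "wrist"; returns a dict with "pixels" (420x560x3 uint8, red, green, blue), "depth" (420x560 float32, mm along the optical axis (not along the pixel's ray), 0 where there is no reading), "fx", "fy", "cx", "cy" (pixels), "T" (4x4, takes a point from camera to world coordinates); the wrist camera has in their place "T_tool_cam" (4x4, takes a point from camera to tool coordinates, whose origin is the TCP and whose axes are the flange's). Camera axes: x right, y down, z forward; pixel columns grow to the right and rows downward; lengths in mm; the calibration is good to about 2 mm. A picture is of the moment at which its call begins: read the wrist's pose just before it.
- ctrl.close_job(): hands the job in; it is judged then, once.
The state is a dict: "t": time; "qpos": joint angles; "qvel": joint speeds; "joint_torque": joint torques, N m; "ee_pos": TCP position; "orientation": TCP orientation; "ft_force": force on the tool from outside, world axes, zero at the start; "moment": the same for the moment, N m; "width": finger opening in mm; "grasp_force": force on a finger pad.
Only numpy, scipy, OpenCV 4.12 (cv2) and the standard library are available. Lean on these libraries where they do the work, as an engineer would, in place of code of your own. Each camera call takes 0.05 s, during which the arm holds its last target. There are 200 camera calls.

## Working session

There is one attempt and no reset: what is moved stays moved. The work goes in short steps, Python scripts to look and compute and a tool call to move; the robot and the scene stay as the last step left them, time stands still between calls to the robot, and variables do not carry over. Pictures are saved under pics/ and viewed, at most 14 in all, crops included, and the job is handed in when it is done.

Besides the shell and the picture viewer there is one more tool, called after "Call:" as a command line: name --pt "numbers of a row" for each row, then --argument value for the rest. step_arm: Moves the arm, as the interface text tells. Its arguments: {"type":"object","properties":{"plan":{"type":"array","items":{"type":"array","items":{"type":"number","minimum":-1,"maximum":1}}}},"required":["plan"]}

```bash
mkdir -p pics; cat > h.py <<'E'
import numpy as np, cv2
from scipy.spatial.transform import Rotation as R
from workcell import get_obs, vision, ctrl
def grab(n,tag):
    o=get_obs(); im=vision.get_image(n)
    if n=="wrist":
        T=np.eye(4);T[:3,:3]=R.from_rotvec(o["orientation"]).as_matrix();T[:3,3]=o["ee_pos"]
        im["T"]=T@im["T_tool_cam"]
    cv2.imwrite(f"pics/{tag}.png",im["pixels"][:,:,::-1]); np.savez(f"pics/{tag}.npz",**im); return im
def P(im,u,v,z=None):
    r=np.array([(u-im["cx"])/im["fx"],(v-im["cy"])/im["fy"],1.]);T=im["T"]
    if z is None: return T[:3,:3]@(r*im["depth"][int(round(v)),int(round(u))])+T[:3,3]
    d=T[:3,:3]@r; return T[:3,3]+d*(z-T[2,3])/d[2]
E
python3 - <<'E'
from h import *
a=grab("scene","s0");b=grab("wrist","w0");c=grab("side","d0")
print(get_obs()); print(a["T"],b["T"],c["T"],a["fx"],b["fx"])
cv2.imwrite("pics/sd.png",cv2.resize(np.vstack([a["pixels"],c["pixels"]])[:,:,::-1],None,fx=.71,fy=.71))
E
```

```text
{'t': 0.15, 'qpos': array([ 1.20699934e+00,  4.23668889e-01,  1.63044642e+00,  1.66341619e-05,
        1.08857291e+00, -1.90041501e-02]), 'qvel': array([ 1.82444943e-04, -3.60937774e-03, -2.44382739e-03,  4.94258373e-05,
       -7.61977719e-04, -3.22367920e-04]), 'joint_torque': array([ 4.29116690e-04, -5.44982815e+01, -2.73920006e+01,  6.44317386e-02,
        2.04814738e-02, -6.54717837e-05]), 'ee_pos': array([211.08672075, 587.8620891 , 222.10475237]), 'orientation': array([-5.38894168e-01, -3.09480117e+00,  1.68496248e-03]), 'ft_force': array([-0.45919963,  0.0972014 ,  0.12220857]), 'moment': array([-0.03301241, -0.03815076,  0.00482973]), 'grasp_force': 0.0, 'width': 87.7775241247103}
[[-5.61521797e-01  4.55764048e-01 -6.90631887e-01  1.40607741e+03]
 [ 8.27428298e-01  3.01745432e-01 -4.73615990e-01  6.36759935e+02]
 [-7.46212401e-03 -8.37394069e-01 -5.46548708e-01  7.58460169e+02]
 [ 0.00000000e+00  0.00000000e+00  0.00000000e+00  1.00000000e+00]] [[ 3.38925509e-01  9.02922456e-01  2.64311440e-01  1.37996368e+02]
 [ 9.40812501e-01 -3.24929985e-01 -9.63967952e-02  6.14478966e+02]
 [-1.15611868e-03  2.81338840e-01 -9.59607795e-01  3.84284321e+02]
 [ 0.00000000e+00  0.00000000e+00  0.00000000e+00  1.00000000e+00]] [[ 8.52270834e-01 -2.78840467e-01  4.42586060e-01 -1.17938581e+00]
 [-5.22531677e-01 -4.93267223e-01  6.95448125e-01 -7.97605795e+02]
 [ 2.43941166e-02 -8.23975389e-01 -5.66100244e-01  7.72309726e+02]
 [ 0.00000000e+00  0.00000000e+00  0.00000000e+00  1.00000000e+00]] 474.65823757930167 327.9104627563141
```

View pics/s0.png

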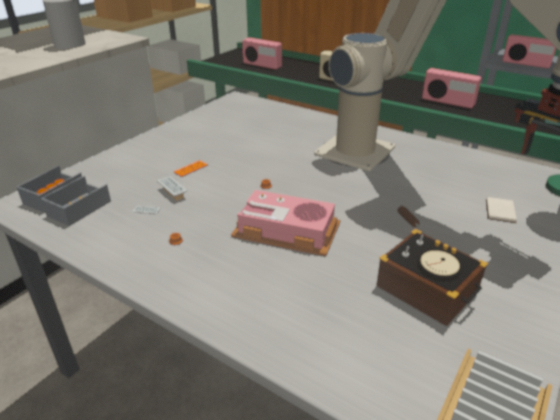

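View pics/w0.png

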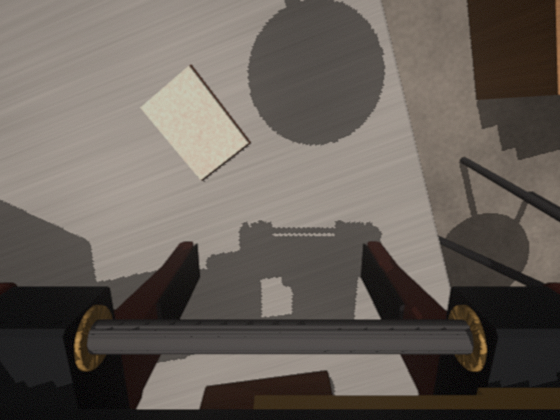

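The scene shows the radio near (287,218), the lens on its rest at (172,188), a smaller silver slip at (147,210), an orange one at (190,168), and knobs at (266,184) and (176,238). I'll enlarge that area and measure.

```bash
python3 - <<'E'
from h import *
a=dict(np.load("pics/s0.npz")); c=dict(np.load("pics/d0.npz"))
A=cv2.resize(a["pixels"][150:260,130:350,::-1],None,fx=3.6,fy=3.6,interpolation=cv2.INTER_CUBIC)
cv2.imwrite("pics/s0c.png",A); 
for p in [(172,188),(147,210),(287,218),(266,184),(176,238),(250,210)]: print(p,P(a,*p).round(1))
E
```

```text
(172, 188) [ 578.4 -316.8   28.6]
(147, 210) [ 679.5 -320.7    4.1]
(287, 218) [569.5  89.4  69.1]
(266, 184) [ 387.  -107.7   16.3]
(176, 238) [ 743.2 -140.6   18.3]
(250, 210) [583.3 -19.   61.5]
```

View pics/s0c.png

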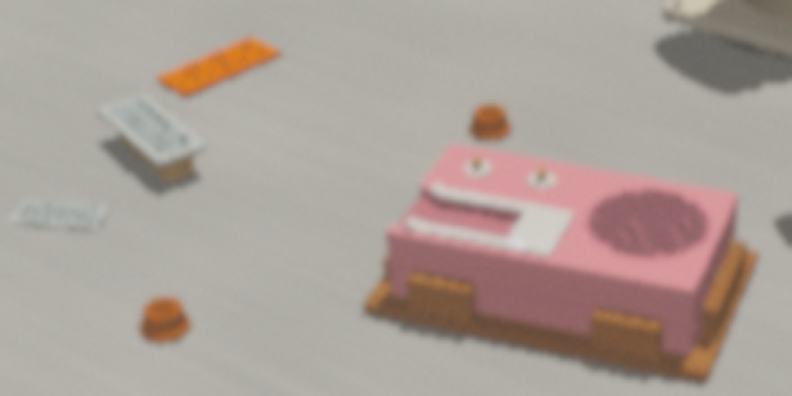

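View pics/d0.png

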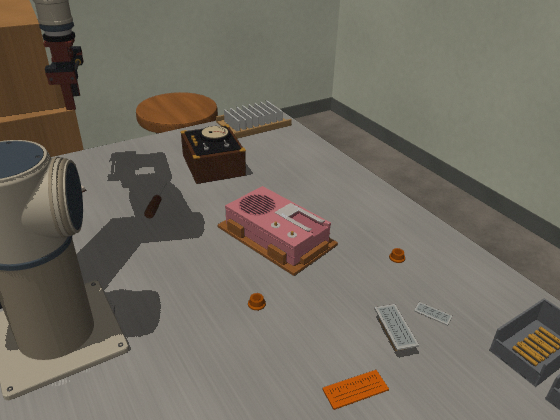

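The enlarged crop shows the lens running roughly along world +y on its block. The channel is on the far (+x) side of the radio, with its mouth at the -y end. The side view agrees with this. Next I'll turn the tool so that its y lies along world x, then fly over the lens.

Call:
step_arm --pt "1 0 0 0 0 0 1" --pt "1 0 0 0 0 0 1" --pt "1 0 0 0 0 0 1" --pt "1 0 0 0 0 0 1" --pt "1 0 0 0 0 0 1" --pt "1 0 0 0 0 0 1" --pt "1 0 0 0 0 0 1" --pt "1 0 0 0 0 0 1" --pt "1 0 0 0 0 0 1" --pt "1 0 0 0 0 0 1" --pt "1 0 0 0 0 0 0.2"

```text
t: 1.52
ee_pos: [211.1, 588.0, 222.4]
orientation: [2.219, 2.223, -0.001]
ft_force: [0.3, -0.6, -0.2]
width: 88.2
grasp_force: 0.0
```

Call:
step_arm --pt "1 -0.94 0.37 0 0 0 0" --pt "1 -0.94 0.37 0 0 0 0" --pt "1 -0.94 0.37 0 0 0 0" --pt "1 -0.94 0.37 0 0 0 0" --pt "1 -0.94 0.37 0 0 0 0" --pt "1 -0.94 0.37 0 0 0 0" --pt "1 -0.94 0.37 0 0 0 0" --pt "1 -0.94 0.37 0 0 0 0" --pt "1 -0.94 0.37 0 0 0 0" --pt "1 -0.94 0.37 0 0 0 0" --pt "1 -0.94 0.37 0 0 0 0" --pt "1 -0.94 0.37 0 0 0 0" --pt "1 -0.94 0.37 0 0 0 0" --pt "1 -0.94 0.37 0 0 0 0" --pt "1 -0.94 0.37 0 0 0 0" --pt "1 -0.94 0.37 0 0 0 0" --pt "1 -0.94 0.37 0 0 0 0" --pt "1 -0.94 0.37 0 0 0 0" --pt "1 -0.94 0.37 0 0 0 0" --pt "1 -0.94 0.37 0 0 0 0"

```text
t: 4.03
ee_pos: [583.5, -352.6, 222.5]
orientation: [-2.217, -2.226, -0.0]
ft_force: [0.5, 1.0, 0.4]
width: 87.6
grasp_force: 0.0
```

```bash
python3 - <<'E'
from h import *
b=grab("wrist","w1"); o=get_obs(); print(o["t"],o["ee_pos"],o["orientation"],o["qpos"])
cv2.imwrite("pics/w1b.png",cv2.resize(b["pixels"][:,:,::-1],(800,600),interpolation=cv2.INTER_CUBIC))
E
```

```text
4.075 [ 585.25884269 -358.09871237  222.58442559] [ 2.21633297e+00  2.22046314e+00 -1.14493352e-03] [-0.56569895  0.5111696   1.4864708  -0.00181185  1.13991135 -0.56680729]
```

View pics/w1b.png

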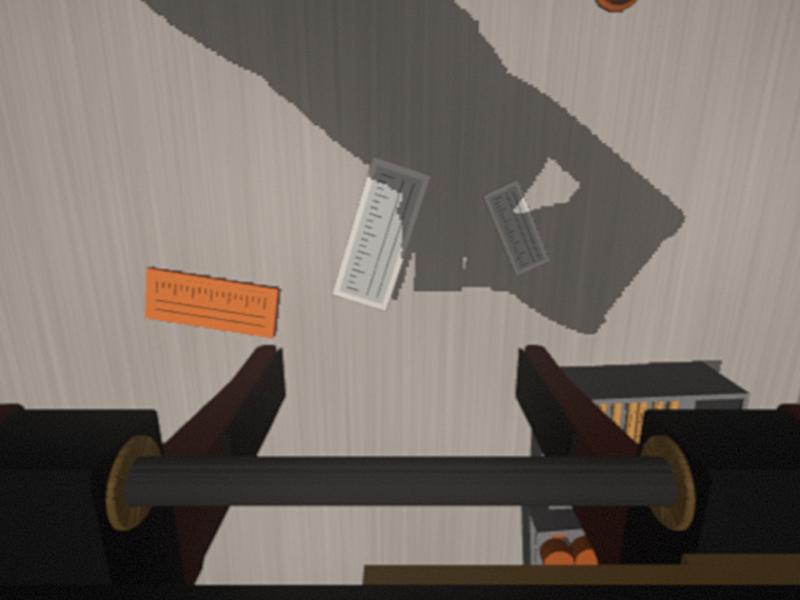

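The wrist view shows the silver lens with corners at about (372,158), (429,178), (386,309) and (333,293). The small silver slip is at (517,228) and the orange one at (212,300). The arm was still settling, so I'll measure again at rest and segment by height.

Call:
step_arm --pt "1 0 0 0 0 0 0" --pt "1 0 0 0 0 0 0"

```text
t: 4.32
ee_pos: [582.5, -350.0, 222.3]
orientation: [-2.217, -2.224, 0.0]
ft_force: [0.3, 1.0, 0.5]
width: 88.4
grasp_force: 0.0
```

```bash
cat >> h.py <<'E'
def cloud(im):
    v,u=np.mgrid[:420,:560]; d=im["depth"]
    p=np.stack([(u-im["cx"])/im["fx"]*d,(v-im["cy"])/im["fy"]*d,d],-1)@im["T"][:3,:3].T+im["T"][:3,3]
    p[d<=0]=np.nan; return p
E
python3 - <<'E'
from h import *
b=grab("wrist","w2"); o=get_obs(); print(o["t"],o["ee_pos"],o["orientation"])
p=cloud(b); k=np.float64([560/800,420/600])
roi=np.zeros((420,560),bool); roi[100:225,220:310]=1
m=roi&(p[...,2]>22)&(p[...,2]<38); q=p[m]
print(len(q),np.median(q[:,2]),np.nanmedian(p[230:240,200:230,2]))
mm=m.astype(np.uint8); n,l,s,c=cv2.connectedComponentsWithStats(mm); i=1+np.argmax(s[1:,4]); vu=np.argwhere(l==i)
xy=np.float32([P(b,u,v,30.)[:2] for v,u in vu])
r=cv2.minAreaRect(xy); print(r); print(cv2.boxPoints(r))
# scene camera check
a=dict(np.load("pics/s0.npz")); pa=cloud(a); roi=np.zeros((420,560),bool); roi[165:205,150:190]=1
q=pa[roi&(pa[...,2]>25)&(pa[...,2]<36)]; print(cv2.minAreaRect(q[:,:2].astype(np.float32)),np.median(q[:,2]))
E
```

```text
4.375 [ 582.63122286 -349.73287758  222.52287911] [-2.21688493e+00 -2.22449751e+00  7.17277841e-05]
4139 30.31204674939721 0.18097883624443512
((566.5670166015625, -331.2897644042969), (109.7403793334961, 44.828433990478516), 72.134521484375)
[[ 528.4004  -376.63776]
 [ 571.06714 -390.39038]
 [ 604.73364 -285.94177]
 [ 562.0669  -272.18915]]
((566.8104248046875, -328.6110534667969), (115.7280502319336, 47.99820327758789), 71.41070556640625) 31.219716264181784
```

Call:
step_arm --pt "0.5 0 0 0 0 0 0.9" --pt "0.5 0 0 0 0 0 0.9" --pt "0.5 0 0 0 0 0 0.83" --pt "0.5 -0.6 -0.42 0.4 0 0 0" --pt "0.5 0 0 0.8 0 0 0" --pt "0.5 0 0 0.8 0 0 0" --pt "0.5 0 0 0.8 0 0 0" --pt "0.5 0 0 0.4 0 0 0" --pt "0.5 0 0 0 0 0 0" --pt "0.5 0 0 0 0 0 0"

```text
t: 5.62
ee_pos: [554.9, -373.5, 64.3]
orientation: [2.539, 1.847, 0.001]
ft_force: [-0.4, -0.1, 0.1]
width: 65.6
grasp_force: 0.0
```

```bash
python3 - <<'E'
from h import *
b=grab("wrist","w3"); o=get_obs(); print(o["t"],o["ee_pos"],o["orientation"],o["width"])
M=R.from_rotvec(o["orientation"]).as_matrix(); print(M[:,0],M[:,1])
p=cloud(b); 
m=(p[...,2]>26)&(p[...,2]<34)&(abs(p[...,0]-566)<60)&(abs(p[...,1]+331)<75)
n,l,s,c=cv2.connectedComponentsWithStats(m.astype(np.uint8)); i=1+np.argmax(s[1:,4]); vu=np.argwhere(l==i)
xy=np.float32([P(b,u,v,30.)[:2] for v,u in vu]); print(s[i],cv2.minAreaRect(xy),np.median(p[l==i][:,2]))
cc=M[:2,:2].T@(xy-o["ee_pos"][:2]).T; print("tool x,y extents",cc.min(1),cc.max(1))
E
```

```text
5.675 [ 554.98103403 -373.67567362   64.54639532] [2.53861905e+00 1.84604900e+00 1.46930986e-03] 65.4701787125935
[ 3.08216664e-01  9.51315811e-01 -8.45881116e-04] [ 0.95131326 -0.30821339  0.00275506]
[  238    73    80   181 13401] ((566.7892456054688, -331.5307312011719), (109.07038116455078, 44.78089904785156), 72.0697021484375) 30.366515648790426
tool x,y extents [-10.80038457 -24.1596739 ] [98.25971844 20.64442758]
```

View pics/w3.png

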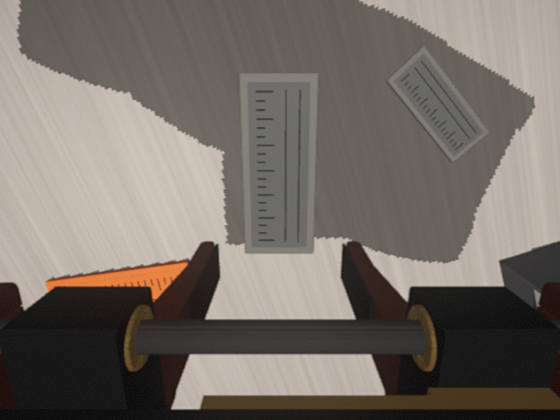

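The view is clean: the lens spans columns 240–318 and rows 73–253, and is square to the fingers. I'll check that the orange slip's corner at (190,262) clears the left finger.

```bash
python3 - <<'E'
from h import *
b=dict(np.load("pics/w3.npz")); o=get_obs(); M=R.from_rotvec(o["orientation"]).as_matrix()
for u,v in [(190,262),(188,268)]: print(M.T@(P(b,u,v,3.)-o["ee_pos"]))
d=dict(np.load("pics/w2.npz"))
for u,v in [(195,202),(191,235)]: print(M.T@(P(d,u,v,3.)-o["ee_pos"]))
E
```

```text
[-30.05194766 -67.97108483  61.38480592]
[-34.981697   -69.85621406  61.38378224]
[-26.44419945 -71.07064862  61.37321464]
[-69.36552302 -65.54079642  61.42475629]
```

Its corner is at -66 mm or beyond, against the finger back at -47 mm, so it clears. Now descend and grip.

Call:
step_arm --pt "0.5 0 -0.036 0.35 0 0 0" --pt "0.5 0 0 0.35 0 0 0" --pt "0.5 0 0 0.38 0 0 0" --pt "0.5 0 0 0 0 0 0" --pt "-0.2 0 0 0 0 0 0" --pt "-0.4 0 0 0 0 0 0" --pt "-0.4 0 0 0 0 0 0" --pt "-0.4 0 0 0 0 0 0" --pt "-0.4 0 0 0 0 0 0"

```text
t: 6.8
ee_pos: [552.6, -372.9, 9.3]
orientation: [2.54, 1.847, 0.001]
ft_force: [-0.8, -0.4, 3.6]
width: 44.4
grasp_force: 29.9
```

Call:
step_arm --pt "-1 0 0 -0.1 0 0 0" --pt "-1 0 0 -0.5 0 0 0" --pt "-1 0 0 -0.8 0 0 0" --pt "-1 0 0 -0.8 0 0 0" --pt "-1 0 0 -0.8 0 0 0" --pt "-1 0 0 0 0 0 0"

```text
t: 7.55
ee_pos: [553.9, -373.7, 162.5]
orientation: [2.536, 1.844, 0.003]
ft_force: [-0.7, 0.8, -0.9]
width: 44.6
grasp_force: 29.9
```

```bash
python3 - <<'E'
from h import *
for n in ("s0","d0"):
    a=dict(np.load(f"pics/{n}.npz")); p=cloud(a)
    m=(p[...,2]>62)&(p[...,2]<73)&(p[...,0]>430)&(p[...,0]<720)&(p[...,1]>-70)&(p[...,1]<250)
    q=p[m]; r=cv2.minAreaRect(q[:,:2].astype(np.float32)); print(len(q),r,np.median(q[:,2])); print(cv2.boxPoints(r))
print(get_obs()["ee_pos"],get_obs()["width"])
E
```

```text
2347 ((531.9591064453125, 62.116455078125), (139.21957397460938, 232.47412109375), 15.075911521911621) 68.87306406875757
[[434.51205  156.24747 ]
 [494.97824  -68.22537 ]
 [629.4061   -32.014557]
 [568.93994  192.45828 ]]
2851 ((533.5762939453125, 60.94279479980469), (134.98971557617188, 235.58013916015625), 14.983565330505371) 69.05448520548464
[[437.92258 157.27774]
 [498.82993 -70.29267]
 [629.23    -35.39215]
 [568.32263 192.17825]]
[ 553.85619517 -373.69980172  162.46037525] 44.606692155944216
```

Call:
step_arm --pt "-1 0 0 0 0 0 -0.96" --pt "-1 0 0 0 0 0 -0.96" --pt "-1 0 0 0 0 0 -0.96" --pt "-1 0 0 0 0 0 -0.96" --pt "-1 0 0 0 0 0 -0.96" --pt "-1 0.8 0.7 -0.13 0 0 0" --pt "-1 0.8 0.7 -0.13 0 0 0" --pt "-1 0.8 0.7 -0.13 0 0 0" --pt "-1 0.8 0.7 -0.13 0 0 0" --pt "-1 0.8 0.7 -0.13 0 0 0" --pt "-1 0.8 0.7 -0.13 0 0 0" --pt "-1 0 0 0 0 0 0" --pt "-1 0 0 0 0 0 0" --pt "-1 0 0 0 0 0 0"

```text
t: 9.3
ee_pos: [691.7, -87.5, 196.8]
orientation: [-1.913, -2.491, 0.002]
ft_force: [0.7, 0.6, -0.9]
width: 44.7
grasp_force: 29.9
```

```bash
python3 - <<'E'
from h import *
b=grab("wrist","w4"); o=get_obs(); print(o["t"],o["ee_pos"],o["orientation"],o["width"])
M=R.from_rotvec(o["orientation"]).as_matrix(); print(M[:,0],M[:,1])
cv2.imwrite("pics/w4b.png",cv2.resize(b["pixels"][:,:,::-1],(800,600),interpolation=cv2.INTER_CUBIC))
E
```

```text
9.35 [691.87824767 -87.64233893 197.03037166] [-1.91318777e+00 -2.49059216e+00  1.21207651e-03] 44.588716782000276
[-2.57799153e-01  9.66198475e-01  3.20796613e-04] [ 0.96619771  0.25779935 -0.00121975]
```

View pics/w4b.png

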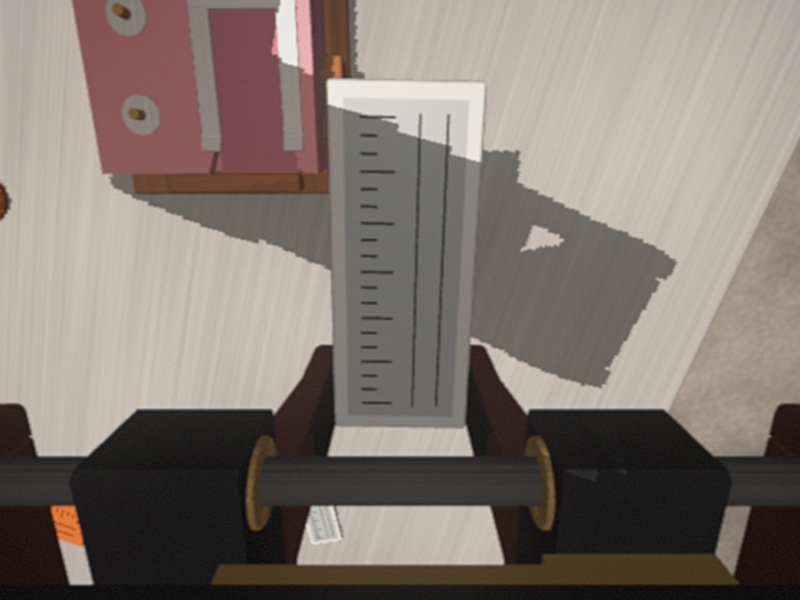

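The lens is held straight at (335–485, 80–427). The radio's channel is at the upper left, with the end-wall edge at row ~172, strip ends at row ~150, and strip edges at columns ~202–220 and 284–301. I'll enlarge it for exact edges.

```bash
python3 - <<'E'
from h import *
b=dict(np.load("pics/w4.npz")); o=get_obs(); M=R.from_rotvec(o["orientation"]).as_matrix()
cv2.imwrite("pics/w4c.png",cv2.resize(b["pixels"][0:140,45:235,::-1],None,fx=4.2,fy=4.2,interpolation=cv2.INTER_CUBIC))
p=cloud(b)
# lens plane fit + rect in tool frame
t=(p-o["ee_pos"])@M
m=(abs(t[...,1])<26)&(t[...,2]<-12)&(t[...,2]>-32)&(t[...,0]>-20)&(t[...,0]<115)
q=t[m]; q=q[abs(q[:,2]-np.median(q[:,2]))<6]; A=np.c_[q[:,:2],np.ones(len(q))]; print("lens plane",np.linalg.lstsq(A,q[:,2],rcond=None)[0],cv2.minAreaRect(q[:,:2].astype(np.float32)),q[:,:2].min(0),q[:,:2].max(0))
# face
w=(p[...,2]>64)&(p[...,2]<72); print("face z",np.median(p[w][:,2])); print("floor z",np.median(p[40:90,160:185,2]),np.median(p[20:60,80:120,2]))
E
```

```text
lens plane [ 3.71011090e-03  1.11504197e-03 -2.08651214e+01] ((44.47420883178711, 0.40087318420410156), (110.37163543701172, 51.830562591552734), 0.6507993936538696) [-10.91246403 -25.88058858] [99.74276574 25.94979567]
face z 68.10355279189946
floor z nan nan
```

View pics/w4c.png

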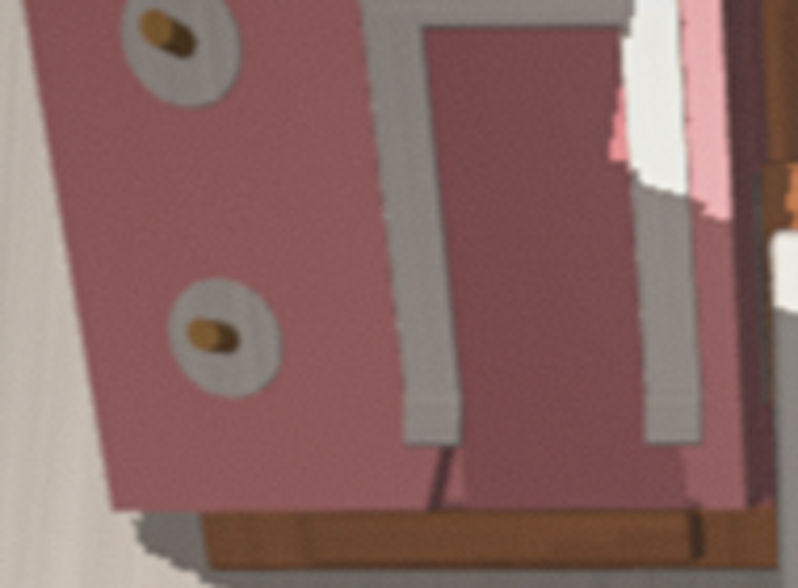

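```bash
python3 - <<'E'
from h import *
b=dict(np.load("pics/w4.npz")); o=get_obs(); M=R.from_rotvec(o["orientation"]).as_matrix(); e=o["ee_pos"]
p=cloud(b); t=(p-e)@M
def px(x,y): return 45+x/4.2-.4, y/4.2-.4
f=lambda x,y,z: (M.T@(P(b,*px(x,y),z)-e))
L,Rr=f(112,510,67.5),f(748,508,67.5); print("corners",L,Rr,np.linalg.norm(L-Rr), "edge angle",np.degrees(np.arctan2(-(Rr-L)[0],(Rr-L)[1])))
print("left side",f(24,0,67.5))
for a,c in [((439,200),(632,200)),((458,390),(645,390)),((427,80),None),((425,28),(625,25))]:
  l=f(*a,69.); print("inner L",l, end=" ")
  if c: r=f(*c,69.); print("R",r,"mid",(l+r)/2,"gap",(r-l)[1])
print("strip depth z",[p[int(y/4.2),int(45+x/4.2),2].round(1) for x,y in [(410,200),(430,330),(660,300),(200,200),(550,300),(550,400),(550,10)]])
print("flare pts floor L",f(437,508,67.5))
m=(t[...,0]>25)&(t[...,0]<110)&(abs(t[...,1])<40)&(t[...,2]<-12)&(t[...,2]>-30)
r=cv2.minAreaRect(t[m][:,:2].astype(np.float32)); print("lens",r)
E
```

```text
corners [  70.21882624 -180.11308822  129.77269351] [ 70.51974309 -49.69929757 129.61371789] 130.41423471931128 edge angle -0.1322040800668467
left side [ 162.09323052 -180.0264322   129.80206084]
inner L [ 127.80809101 -105.97736446  128.20073976] R [127.77178601 -68.8866763  128.15548677] mid [127.78993851 -87.43202038 128.17811326] gap 37.09068815913686
inner L [  93.31840409 -106.08116239  128.18980219] R [ 93.28748968 -68.82900793 128.14435397] mid [ 93.30294689 -87.45508516 128.16707808] gap 37.252154458714415
inner L [ 148.36423637 -105.91550002  128.20725865] inner L [ 156.99549495 -105.2934903   128.20926883] R [157.44729167 -68.01070344 128.16393811] mid [157.22139331 -86.65209687 128.18660347] gap 37.2827868554124
strip depth z [np.float64(69.7), np.float64(68.9), np.float64(68.4), np.float64(67.3), np.float64(59.4), np.float64(58.5), np.float64(70.3)]
flare pts floor L [  70.56636923 -113.41779629  129.69145345]
lens ((62.13102722167969, 0.4149971008300781), (74.97613525390625, 45.28816604614258), 0.9936830401420593)
```

```bash
python3 - <<'E'
from h import *
b=dict(np.load("pics/w4.npz")); o=get_obs(); M=R.from_rotvec(o["orientation"]).as_matrix(); e=o["ee_pos"]
p=cloud(b); t=(p-e)@M; zt=e[2]+20.6
E=[]
for v in range(62,240,3):
    row=(t[v,:,2]<-14)&(t[v,:,2]>-28)&(abs(t[v,:,1])<40); u=np.flatnonzero(row)
    if len(u)<50: continue
    l,r=[M.T@(P(b,x,v,zt)-e) for x in (u[0]-.5,u[-1]+.5)]; E.append((l[0],l[1],r[1]))
E=np.array(E); E=E[(E[:,0]>22)]; print(E[::6].round(1)); print(np.polyfit(E[:,0],E[:,1],1),np.polyfit(E[:,0],E[:,2],1))
E
```

```text
[[ 96.8 -21.3  23.3]
 [ 90.1 -21.2  23.2]
 [ 83.2 -21.5  23.1]
 [ 76.1 -21.8  23.1]
 [ 68.8 -21.7  23. ]
 [ 61.3 -22.1  22.5]
 [ 53.5 -22.   22.4]
 [ 45.5 -22.3  22.3]
 [ 37.2 -22.2  22.2]
 [ 28.6 -22.6  22.1]]
[ 1.93210771e-02 -2.31201913e+01] [1.84760540e-02 2.15476199e+01]
```

The lens sits yawed 0.019 rad in the grip, while the radio is square to the tool. I'll turn that out, move over to the channel line and come partly down.

Call:
step_arm --pt "-1 0 0 0 0 0 -0.158" --pt "-1 -0.424 -0.874 0 0 0 0" --pt "-1 -0.424 -0.874 0 0 0 0" --pt "-1 0 0 0.7 0 0 0" --pt "-1 0 0 0.7 0 0 0" --pt "-1 0 0 0.7 0 0 0" --pt "-1 0 0 0 0 0 0" --pt "-1 0 0 0 0 0 0" --pt "-1 0 0 0 0 0 0"

```text
t: 10.48
ee_pos: [621.7, -151.7, 94.5]
orientation: [1.886, 2.509, 0.002]
ft_force: [0.7, 0.3, -0.2]
width: 44.5
grasp_force: 29.9
```

```bash
python3 - <<'E'
from h import *
b=grab("wrist","w5"); o=get_obs(); M=R.from_rotvec(o["orientation"]).as_matrix(); e=o["ee_pos"]
print(o["t"],e,M[:,0],o["width"])
cv2.imwrite("pics/w5b.png",cv2.resize(b["pixels"][:,:,::-1],(800,600),interpolation=cv2.INTER_CUBIC))
E
```

```text
10.525 [ 621.56859209 -151.61899632   94.37792258] [-0.27772784  0.96065876 -0.00141481] 44.65721398783862
```

View pics/w5b.png

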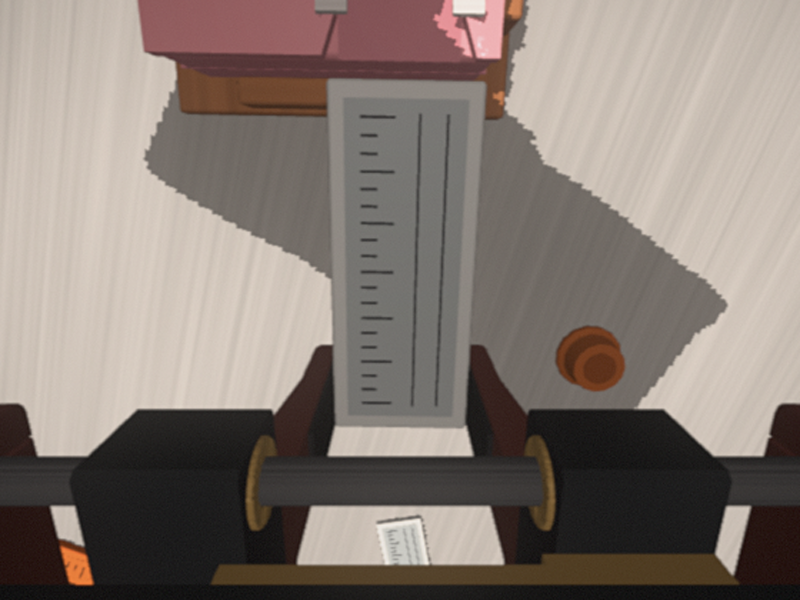

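The lens front (328–485, row 80) is just short of the end wall and the strip ends (inner edges ~347 and ~453, row 8). I'll check the alignment in numbers.

```bash
python3 - <<'E'
from h import *
b=dict(np.load("pics/w5.npz")); o=get_obs(); M=R.from_rotvec(o["orientation"]).as_matrix(); e=o["ee_pos"]
th=0.019; Q=np.array([[1,th,0],[-th,1,0],[0,0,1]]) # tool->radio-ish axes (x along channel)
f=lambda x,y,z: Q@(M.T@(P(b,x*.7-.15,y*.7-.15,z)-e))
for n,x,y,z in [("cornerL",144,52,67.5),("cornerR",503,60,67.5),("stripL",347,8,70.),("stripR",453,8,70.),("lensFL",328,80,e[2]+20.6),("lensFR",485,82,e[2]+20.6),("lensBL",335,427,e[2]+20.6),("lensBR",466,427,e[2]+20.6)]: print(n,f(x,y,z).round(1))
# edges of strip via brightness
g=cv2.cvtColor(b["pixels"],cv2.COLOR_RGB2HSV)[5,200:360,1].astype(int); print(g.tolist())
E
```

```text
cornerL [113.6 -95.7  26.5]
cornerR [113.3  35.4  26.8]
stripL [128.4 -21.3  24.2]
stripR [129.1  16.   24.2]
lensFL [ 98.4 -22.1 -20.8]
lensFR [ 98.7  21.5 -20.7]
lensBL [-10.9 -22.5 -20.6]
lensBR [-10.2  22.5 -20.5]
[91, 90, 91, 90, 89, 92, 91, 89, 91, 90, 91, 90, 91, 90, 91, 91, 90, 91, 96, 83, 55, 28, 25, 26, 26, 30, 27, 28, 26, 28, 28, 28, 30, 27, 29, 26, 28, 26, 28, 29, 30, 27, 36, 68, 94, 93, 92, 95, 93, 94, 92, 92, 93, 92, 93, 94, 96, 92, 94, 91, 92, 93, 93, 95, 93, 95, 91, 94, 94, 91, 93, 93, 95, 93, 91, 94, 93, 93, 96, 89, 93, 94, 95, 93, 96, 93, 93, 96, 92, 93, 89, 95, 93, 93, 91, 91, 91, 94, 90, 91, 92, 92, 92, 92, 91, 90, 90, 91, 89, 92, 97, 94, 91, 91, 92, 94, 71, 30, 14, 16, 15, 16, 16, 16, 17, 16, 16, 17, 16, 16, 16, 15, 17, 16, 16, 17, 16, 16, 17, 38, 61, 68, 66, 64, 66, 67, 66, 67, 65, 65, 66, 68, 82, 106, 130, 138, 143, 144, 146, 145]
```

Lens centre is +2.3 mm off the channel line, with a 15 mm gap to the wall. I'll correct that, then go down to insertion height.

Call:
step_arm --pt "-1 0 -0.046 0.4 0 0 0" --pt "-1 0 0 0.4 0 0 0" --pt "-1 0 0 0.188 0 0 0" --pt "-1 0 0 0 0 0 0" --pt "-1 0 0 0 0 0 0"

```text
t: 11.15
ee_pos: [618.6, -152.0, 43.3]
orientation: [1.888, 2.511, 0.0]
ft_force: [-0.7, -0.7, 0.1]
width: 44.5
grasp_force: 29.9
```

```bash
python3 - <<'E'
from h import *
b=grab("wrist","w6");o=get_obs(); M=R.from_rotvec(o["orientation"]).as_matrix(); e=o["ee_pos"]
print(o["t"],e,M[:,0],o["ft_force"]); d=e-np.array([621.569,-151.619,94.378]); print("moved tool",M.T@d)
p=cloud(b); t=(p-e)@M
v=np.flatnonzero(np.isfinite(t[:,280,2])); 
for r in range(40,72,3): print(r,t[r,[250,280,310]].round(1).tolist(),(t[r,[150,200],2]+0).round(1))
E
```

```text
11.2 [ 618.7624903  -152.03079588   43.64439204] [-2.77684744e-01  9.60672174e-01 -3.97375333e-04] [ 0.64619125 -0.66365107 -0.21887011]
moved tool [ 0.40388437 -2.84375276 50.73159762]
40 [[111.7, -15.1, 16.1], [111.7, -0.4, 16.5], [113.4, 15.2, 25.4]] [15.5 15.1]
43 [[110.3, -15.2, 16.0], [110.2, -0.4, 15.6], [110.2, 14.4, 15.5]] [14.6 15.7]
46 [[109.0, -15.2, 16.2], [108.7, -0.4, 14.6], [109.0, 14.5, 16.3]] [15.9 13.8]
49 [[107.4, -15.1, 14.8], [107.4, -0.4, 14.7], [107.5, 14.5, 15.6]] [16.2 15.9]
52 [[105.9, -15.1, 14.0], [106.1, -0.4, 15.3], [106.2, 14.5, 16.0]] [15.5 15.2]
55 [[99.4, -12.3, -20.0], [104.7, -0.4, 15.0], [104.7, 14.5, 15.1]] [14.8 15.2]
58 [[98.5, -12.4, -18.9], [98.2, -0.4, -20.4], [98.1, 11.5, -21.0]] [14.8 15.5]
61 [[97.0, -12.2, -21.5], [97.1, -0.4, -20.7], [97.1, 11.5, -20.5]] [16.7 15.9]
64 [[95.9, -12.3, -21.2], [96.0, -0.4, -20.4], [96.1, 11.7, -19.4]] [ nan 16.7]
67 [[94.9, -12.4, -20.5], [95.0, -0.4, -19.9], [94.9, 11.6, -20.7]] [32.7 28.7]
70 [[94.0, -12.5, -19.1], [93.7, -0.4, -20.9], [93.7, 11.5, -21.5]] [35.1 33.7]
```

Call:
step_arm --pt "-1 0 0.008 -0.032 0 0 0" --pt "-1 0 0 0 0 0 0" --pt "-1 0.2 0.004 0 0 0 0" --pt "-1 0.2 0.004 0 0 0 0" --pt "-1 0.2 0.004 0 0 0 0" --pt "-1 0 0 0 0 0 0"

```text
t: 11.95
ee_pos: [610.6, -121.8, 44.8]
orientation: [-1.886, -2.512, 0.0]
ft_force: [0.1, -0.2, -1.1]
width: 44.6
grasp_force: 29.9
```

```bash
python3 - <<'E'
from h import *
b=grab("wrist","w7");o=get_obs(); M=R.from_rotvec(o["orientation"]).as_matrix(); e=o["ee_pos"]
print(o["t"],e,M[:,0],o["ft_force"]); print("from ref tool",M.T@(e-np.array([621.569,-151.619,94.378])))
cv2.imwrite("pics/w7b.png",cv2.resize(b["pixels"][0:150,160:400,::-1],None,fx=3.3,fy=3.3,interpolation=cv2.INTER_CUBIC))
E
```

```text
12.0 [ 610.90228404 -122.22809238   44.91510754] [-2.78638843e-01  9.60395958e-01 -7.73668125e-06] [-0.62947509 -0.43074562 -1.03055828]
from ref tool [31.19945294 -2.05045419 49.46283235]
```

View pics/w7b.png

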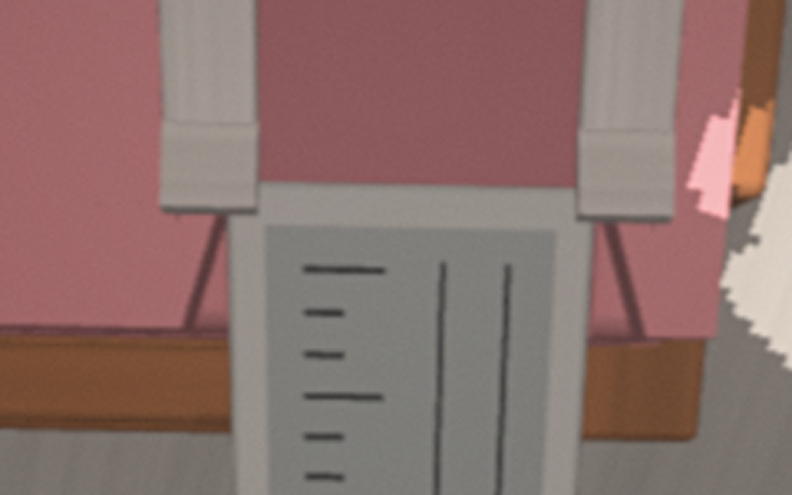

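The leading end is in the flare at row 185, passing under the turned-up strip ends (row 210), and sits about 0.7 mm left of centre. I'll correct that and feed on while watching the force.

Call:
step_arm --pt "-1 0 0.014 0 0 0 0" --pt "-1 0.15 0.003 0 0 0 0" --pt "-1 0.15 0.003 0 0 0 0" --pt "-1 0.15 0.003 0 0 0 0" --pt "-1 0 0 0 0 0 0"

```text
t: 12.62
ee_pos: [605.5, -100.2, 44.8]
orientation: [-1.887, -2.512, 0.0]
ft_force: [-0.3, 0.1, -1.1]
width: 44.6
grasp_force: 29.9
```

Free running at 39 mm in. Continuing.

Call:
step_arm --pt "-1 0.15 0.003 0 0 0 0" --pt "-1 0.15 0.003 0 0 0 0" --pt "-1 0.15 0.003 0 0 0 0" --pt "-1 0 0 0 0 0 0"

```text
t: 13.12
ee_pos: [599.7, -78.5, 44.8]
orientation: [-1.887, -2.512, 0.0]
ft_force: [-0.7, 0.0, -0.1]
width: 44.5
grasp_force: 29.9
```

Call:
step_arm --pt "-1 0.15 0.003 0 0 0 0" --pt "-1 0.15 0.003 0 0 0 0" --pt "-1 0.1 0.002 0 0 0 0" --pt "-1 0 0 0 0 0 0"

```text
t: 13.62
ee_pos: [594.7, -59.4, 44.9]
orientation: [-1.887, -2.511, 0.0]
ft_force: [-0.4, 0.6, -0.5]
width: 44.9
grasp_force: 29.9
```

```bash
python3 - <<'E'
from h import *
b=grab("wrist","w8");o=get_obs(); M=R.from_rotvec(o["orientation"]).as_matrix(); e=o["ee_pos"]
print(o["t"],e,M[:,0],o["ft_force"],o["moment"]); print("from ref tool",M.T@(e-np.array([621.569,-151.619,94.378])))
E
```

```text
13.675 [594.84333826 -59.6295557   44.91797751] [-2.78086667e-01  9.60555984e-01 -8.19755651e-05] [-0.37326089  0.05866959 -0.73381966] [-0.11514032  0.02710498 -0.00794095]
from ref tool [ 9.57971159e+01 -9.26514242e-02  4.94521656e+01]
```

It is 81 mm in with no force. I'll feed 3 mm more, release, back the open fingers out along the lens, and shut them behind its end.

Call:
step_arm --pt "-1 0.06 0.001 0 0 0 0" --pt "-1 0 0 0 0 0 0" --pt "0.4 0 0 0 0 0 0" --pt "0.4 0 0 0 0 0 0" --pt "0.4 0 0 0 0 0 0" --pt "0.4 0 0 0 0 0 0"

```text
t: 14.42
ee_pos: [594.1, -57.0, 44.9]
orientation: [1.888, 2.511, 0.0]
ft_force: [0.8, 0.0, 0.1]
width: 61.6
grasp_force: 0.0
```

Call:
step_arm --pt "0.4 -0.25 -0.005 0 0 0 0" --pt "0.4 -0.35 -0.007 0 0 0 0" --pt "0.4 -0.25 -0.005 0 0 0 0" --pt "0.4 0 0 0 0 0 0" --pt "0.4 0 0 0 0 0 0"

```text
t: 15.05
ee_pos: [604.8, -98.1, 44.8]
orientation: [-1.888, -2.51, 0.0]
ft_force: [-0.6, 0.7, 1.2]
width: 61.4
grasp_force: 0.0
```

```bash
python3 - <<'E'
from h import *
b=grab("wrist","w9");o=get_obs(); M=R.from_rotvec(o["orientation"]).as_matrix(); e=o["ee_pos"]
print(o["t"],e,M[:,0],o["ft_force"],o["width"]); print("from ref tool",M.T@(e-np.array([621.569,-151.619,94.378])))
cv2.imwrite("pics/w9b.png",cv2.resize(b["pixels"][:,:,::-1],(800,600),interpolation=cv2.INTER_CUBIC))
E
```

```text
15.1 [604.7432667  -97.85906565  44.76035349] [-2.77548637e-01  9.60711541e-01  3.00279940e-04] [ 0.8333349  -0.19506207 -0.09678598] 61.3837669536402
from ref tool [56.30284951 -1.22455281 49.63503093]
```

View pics/w9b.png

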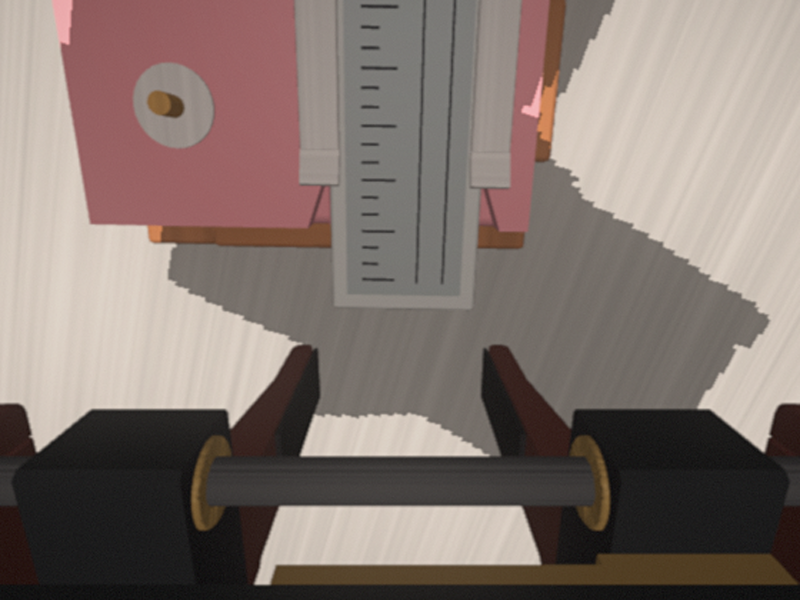

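The lens lies straight under the strips, its outer end at row 307 (333–473), and the fingers are clear behind it. Shut the fingers and push.

Call:
step_arm --pt "-1 0 0 0 0 0 0" --pt "-1 0 0 0 0 0 0" --pt "-1 0 0 0 0 0 0" --pt "-1 0 0 0 0 0 0" --pt "-1 0.2 0.004 0 0 0 0" --pt "-1 0.16 0.003 0 0 0 0" --pt "-1 0.1 0.002 0 0 0 0" --pt "-1 0.1 0.002 0 0 0 0" --pt "-1 0.1 0.002 0 0 0 0" --pt "-1 0 0 0 0 0 0"

```text
t: 16.35
ee_pos: [596.4, -65.8, 44.9]
orientation: [-1.887, -2.511, 0.0]
ft_force: [0.0, -0.2, 0.3]
width: 0.8
grasp_force: 0.0
```

```bash
cat >> h.py <<'E'
def st():
    o=get_obs(); M=R.from_rotvec(o["orientation"]).as_matrix()
    print(round(o["t"],2),"ref",(M.T@(o["ee_pos"]-np.array([621.569,-151.619,94.378]))).round(2),"Ftool",(M.T@o["ft_force"]).round(2),o["width"])
E
python3 -c "
from h import *
st()"
```

```text
16.35 ref [89.48 -0.32 49.49] Ftool [-0.22 -0.02 -0.27] 0.847973908193894
```

Call:
step_arm --pt "-1 0.05 0.001 0 0 0 0" --pt "-1 0.05 0.001 0 0 0 0" --pt "-1 0 0 0 0 0 0" --pt "-1 0 0 0 0 0 0"

```text
t: 16.85
ee_pos: [595.5, -61.7, 45.0]
orientation: [1.888, 2.51, 0.0]
ft_force: [1.6, -4.4, -1.7]
width: 0.8
grasp_force: 2.4
```

```bash
python3 -c "
from h import *
st()"
```

```text
16.85 ref [93.65 -0.11 49.33] Ftool [-4.64  0.3   1.71] 0.7660103738972147
```

Call:
step_arm --pt "-1 0.04 0.001 0 0 0 0" --pt "-1 0.02 0 0 0 0 0" --pt "-1 0 0 0 0 0 0" --pt "-1 0 0 0 0 0 0"

```text
t: 17.35
ee_pos: [594.9, -59.0, 45.0]
orientation: [1.887, 2.51, 0.0]
ft_force: [1.6, -5.9, -0.4]
width: 0.3
grasp_force: 3.2
```

```bash
python3 -c "
from h import *
st()"
```

```text
17.35 ref [9.646e+01 5.000e-02 4.926e+01] Ftool [-6.12 -0.14  0.38] 0.25624876436453536
```

Call:
step_arm --pt "-1 0.02 0 0 0 0 0" --pt "-1 0.01 0 0 0 0 0" --pt "-1 0 0 0 0 0 0" --pt "-1 0 0 0 0 0 0"

```text
t: 17.85
ee_pos: [594.9, -58.3, 45.2]
orientation: [1.886, 2.509, -0.0]
ft_force: [2.5, -10.3, -1.1]
width: 0.3
grasp_force: 5.3
```

```bash
python3 -c "
from h import *
st()"
```

```text
17.85 ref [97.13  0.22 48.95] Ftool [-10.57  -0.45   1.1 ] 0.34378447422153013
```

The force jumped to 10.6 N with motion stalling, so the lens is against the stops. I'll add slightly more for margin, then verify.

Call:
step_arm --pt "-1 0.01 0 0 0 0 0" --pt "-1 0 0 0 0 0 0" --pt "-1 0 0 0 0 0 0" --pt "-1 0 0 0 0 0 0" --pt "-1 0 0 0 0 0 0"

```text
t: 18.48
ee_pos: [594.9, -58.2, 45.3]
orientation: [1.886, 2.509, -0.0]
ft_force: [2.7, -11.6, 0.2]
width: 0.6
grasp_force: 6.3
```

```bash
python3 - <<'E'
from h import *
st(); b=grab("wrist","w10"); st()
cv2.imwrite("pics/w10b.png",cv2.resize(b["pixels"][:,:,::-1],(800,600),interpolation=cv2.INTER_CUBIC))
E
```

```text
18.48 ref [97.23  0.27 48.83] Ftool [-11.86  -0.63  -0.2 ] 0.5657566450828905
18.52 ref [97.2   0.29 48.81] Ftool [-13.24  -1.08   0.32] 0.7184074735660684
```

View pics/w10b.png

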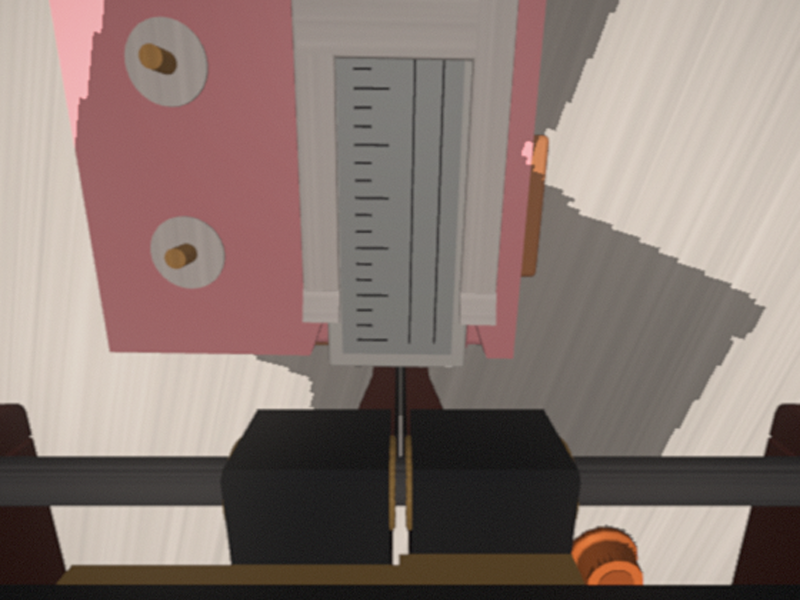

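The leading end is under the far lip (row 57). The outer end (row 366) stands just outside the case edge (row ~354), with the shut fingers against it. I'll do a number check on the stand-out.

```bash
python3 - <<'E'
from h import *
b=dict(np.load("pics/w10.npz")); o=get_obs(); M=R.from_rotvec(o["orientation"]).as_matrix(); e=o["ee_pos"]
f=lambda x,y,z: M.T@(P(b,x*.7-.15,y*.7-.15,z)-e)
for n,x,y,z in [("cornerL",109,352,67.5),("cornerR",513,358,67.5),("lensL",330,363,65),("lensR",463,366,65),("lip",405,57,68.5)]: print(n,f(x,y,z).round(1))
E
```

```text
cornerL [ 18.3 -94.2 -22.4]
cornerR [ 16.   36.2 -22.2]
lensL [ 13.2 -23.6 -19.8]
lensR [ 12.1  20.5 -19.7]
lip [104.2   1.  -23.5]
```

```bash
python3 -c "
from h import *
print(ctrl.close_job()); st()"
```

```text
the job is handed in; nothing more can be done
None
the job is handed in; nothing more can be done
```

The lens is in the dial channel and home against its stops, under the far lip, with the shut fingers still pressing on it at about 12–13 N; I handed the job in at about 18.5 s, and no verdict came back.

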